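# Hand the demo supply from the bare hob to the pot's hob

### The job

Two demonstration hobs share a supply that can feed only one of them: the hob without a pot was left on, and the hob with the lidded pot is off. With the outside of the fingers, push that hob's lever over to its red dot so that it snaps off, and only after that push the lever of the hob with the pot over to its green dot so that it snaps on. Push the levers gently, grip or lift nothing, and leave the pot, tin, mug, jar and spatula where they are.

Things in the scene. Friction and masses are not known exactly. Their poses are not given: they have to be found in the camera images.
- hob_a: The hob that carries the lidded pot; lever starts off. Stands left or right, the other hob opposite. Fixed box 360 (own x) x 270 (own y) x 60 mm high, black glass top, yawed up to 0.25 rad. Origin: centre of underside; own x points away from the robot, y left, z up. On the glass at own (-130, +64) mm lies a red dot (off side), at (-130, -64) mm a green dot (on side).
- lever_a (a joint): Toggle lever of hob_a, rad: 0 = off, leaning 0.5 rad from upright to the left (own +y of the hob, red dot); 0.5 = upright; 1 = on, leaning 0.5 rad to the right (own -y, green dot). An over-centre spring holds it at either stop: about 2 N sideways at the ball moves it, less towards the middle, and a few degrees past upright it snaps over by itself.
- lever_a_pivot (a point): Pivot of that lever, at own (-130, 0, 82) mm of hob_a; hinge axis along the hob's own x. It sits in a fixed steel block 44 (x) x 72 (y) mm, whose top is 78 mm above the counter (pivot barrel to 93 mm).
- lever_a_tip (a point): Centre of the white ball (24 mm diameter) at the end of that lever, 70 mm from the pivot on a 10 mm thick rod; about 143 mm above the counter at either stop, 152 mm when upright. Moves with the lever.
- hob_b: The hob without a pot (only a spice tin and a spatula on it); lever starts on. Stands left or right, the other hob opposite. Fixed box 360 (own x) x 270 (own y) x 60 mm high, black glass top, yawed up to 0.25 rad. Origin: centre of underside; own x points away from the robot, y left, z up. On the glass at own (-130, +64) mm lies a red dot (off side), at (-130, -64) mm a green dot (on side).
- lever_b (a joint): Toggle lever of hob_b, rad: 0 = off, leaning 0.5 rad from upright to the left (own +y of the hob, red dot); 0.5 = upright; 1 = on, leaning 0.5 rad to the right (own -y, green dot). An over-centre spring holds it at either stop: about 2 N sideways at the ball moves it, less towards the middle, and a few degrees past upright it snaps over by itself.
- lever_b_pivot (a point): Pivot of that lever, at own (-130, 0, 82) mm of hob_b; hinge axis along the hob's own x. It sits in a fixed steel block 44 (x) x 72 (y) mm, whose top is 78 mm above the counter (pivot barrel to 93 mm).
- lever_b_tip (a point): Centre of the white ball (24 mm diameter) at the end of that lever, 70 mm from the pivot on a 10 mm thick rod; about 143 mm above the counter at either stop, 152 mm when upright. Moves with the lever.
- pot: Bystander: sand-coloured square casserole 180 x 180 mm, 128 mm tall to the top of its wooden lid knob, wooden side handles to 244 mm overall; stands on hob_a about 75 mm behind the hob's centre. Origin: centre of its underside.
- spice_tin: Bystander: small steel tin, 42 mm diameter, 50 mm tall, standing near the middle of hob_b's glass or to either side of it, at least 100 mm behind the lever. Origin: centre of its underside.
- mug: Bystander: cream mug, 80 mm wide, 90 mm tall, on the counter at the left. Origin: centre of its underside.
- jar: Bystander: amber glass jar with a wooden cap, 68 mm diameter, 110 mm tall, on the counter at the right. Origin: centre of its underside.
- spatula: Bystander: spatula 240 mm long with a wooden handle, lying sideways across the rear half of hob_b's glass. Origin: on its underside.

How it is judged:
By the outcome, as a careful person would: the job done as asked, in the order asked, and still so for the second after the job is handed in, with the robot touching nothing.
It also fails if it takes over 48 s, if anything falls off the work surface, if the arm or the gripper's body presses on something with over 40 N, if the wrist force passes 120 N, or if a joint passes its speed limit or range.

### The arm

A 7-joint arm with a two-finger parallel gripper is mounted at the origin on the work surface. World frame = base frame: x ahead of the robot, y to its left, z up, the work surface at z = 0. Lengths are in m, angles in rad, forces in N, time in s.
With the tool pointing down it reaches from about 0.4 to 0.85 m from the base axis. Payload 10.4 kg.
Tool frame: the origin (TCP) lies at the very end of the fingers, on their centre line; the grasp point (between the pads) lies 19 mm behind it; z points along the fingers, y is the line along which they close (so a half turn about z gives the same grasp; the last joint's range is limited). The gripper opens to 87 mm and grips with 3 to 60 N. Pads are 19 mm wide; open, the fingers measure 117 mm over their backs; the gripper's body (75 mm by 190 mm) begins 51 mm behind the grasp point.
Start: joints at [1.143, 0.332, -0.065, 1.46, 0.022, 1.35, -0.088], TCP at [0.246, -0.575, 0.223] pointing down, gripper open.
Joint ranges: [-2.6, 2.6], [-0.5, 2.12], [-1.47, 1.34], [0.16, 2.42], [-1.27, 4.41], [0.06, 2.06], [-2.6, 2.6]. Speed limits (rad/s): [2.22, 2.22, 2.79, 2.79, 3.14, 3.14, 3.14].

### API

Orientations are given as a unit quaternion [x, y, z, w].
In Python, from bench import * gives the robot as it stands.
- The arm moves only by the tool step_arm, never from a script. Its arguments are lists of equal length, an entry for each row: "delta_pos": the shift along the world's x, y, z in units of 25 mm (1.0 is 25 mm), a list of three; "turn": the turn about the world's z in units of 0.12 rad (1.0 is 0.12 rad). In form: {"delta_pos": [[tx, ty, tz], ...], "turn": [turn, ...]}. A call has 1 to 12 rows; each row shifts and turns the commanded pose from where the row before left it; what a row does not reach is not made up. A row lasts 1/10 s, in which the tool goes at most 50 mm and 8.59 degrees, less where a joint would pass 70% of its speed; a pose out of reach is approached as far as the arm can. A call with a number of a shift or a turn outside -1 to 1 is refused whole. A call with a gripper value outside its range is refused whole. "grip" is the closure, from 0 (fully open) to 1 (shut), set as the call begins (left out, the last holds). The fingers move at their own pace and stop on an object; "newtons" is the grip in N (left out, the last holds). Time passes only in rows, so rows that do not move let the fingers close. It gives the time, the measured TCP pose, the force, the opening and the grip force at its end, in the units of the state.
- read_state(): the state, without advancing time (a new reading comes with each control period).
- camera(name): name is "side" or "top" or "wrist"; returns a dict with "image" (400x640x3 uint8, red, green, blue), "z_map" (400x640 float32, m along the optical axis (not along the pixel's ray), 0 where there is no reading), "mtx" (3x3 intrinsics, pixels), "view" (4x4, takes a point from world to camera coordinates). Camera axes: x right, y up, looking along -z (the intrinsics and any distortion apply to the point x, -y, -z); pixel columns grow to the right and rows downward; lengths in m; the calibration is good to about 2 mm. A picture is of the moment at which its call begins.
- close_job(): hands the job in; it is judged then, once.
The state is a dict: "time": time; "joint_positions": joint angles; "joint_vel": joint speeds; "joint_torque": joint torques, N m; "ee_pos": TCP position; "eef_rot": TCP orientation; "ft_force": force on the tool from outside, world axes, zero at the start; "torque": the same for the moment, N m; "width": finger opening in m; "grip_force": force on a finger pad.
Only numpy, scipy, OpenCV 4.12 (cv2) and the standard library are available. Lean on these libraries where they do the work, as an engineer would, in place of code of your own. Each camera call takes 0.05 s, during which the arm holds its last target. There are 200 camera calls.

## Working session

There is one attempt and no reset: what is moved stays moved. The work goes in short steps, Python scripts to look and compute and a tool call to move; the robot and the scene stay as the last step left them, time stands still between calls to the robot, and variables do not carry over. Pictures are saved under pics/ and viewed, at most 10 in all, crops included, and the job is handed in when it is done.

Besides the shell and the picture viewer there is one more tool, called by a JSON object that holds its "method" and its "body", one argument or row to a line. step_arm: Moves the arm, as the interface text tells. Shifts and turns lie within -1 to 1; 1 stands for 25 mm of shift or 0.12 rad of turn. Its arguments: {"type":"object","properties":{"delta_pos":{"type":"array"},"turn":{"type":"array"},"grip":{"type":"number"},"newtons":{"type":"number"}},"required":["delta_pos","turn"]}

```bash
mkdir -p pics; cat > h.py <<'E'
from bench import *
import numpy as np, cv2
def save(c,n): cv2.imwrite(f'pics/{n}.png',c['image'][:,:,::-1])
def world(c,u,v,z=None):
    K=c['mtx'];d=c['z_map'][int(v),int(u)]
    p=np.array([(u-K[0,2])/K[0,0],-(v-K[1,2])/K[1,1],-1.0])
    T=np.linalg.inv(c['view']); r=T[:3,:3]@p; o=T[:3,3]
    s=d if z is None else (z-o[2])/r[2]
    return o+s*r
E
python3 - <<'E'
from h import *
import pickle
c=camera('top');save(c,'top');pickle.dump(c,open('top.pkl','wb'))
c=camera('side');save(c,'side');pickle.dump(c,open('side.pkl','wb'))
s=read_state();print(s['time'],s['ee_pos'],s['eef_rot'],s['width'])
E
```

```text
0.1 [ 0.24601403 -0.57415907  0.22184291] [ 9.79584112e-01  2.01033750e-01 -1.53022977e-04 -6.13272307e-04] 0.08708253118322276
```

View pics/top.png

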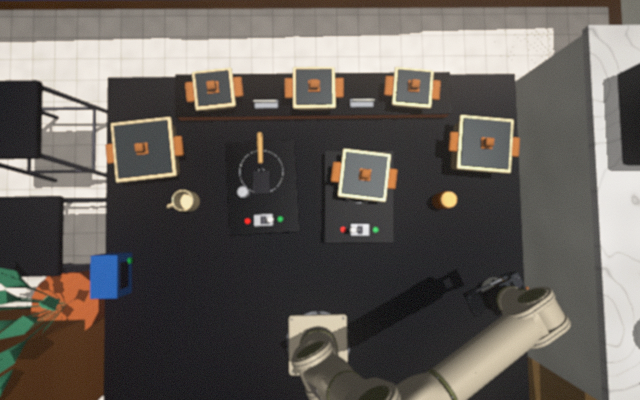

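View pics/side.png

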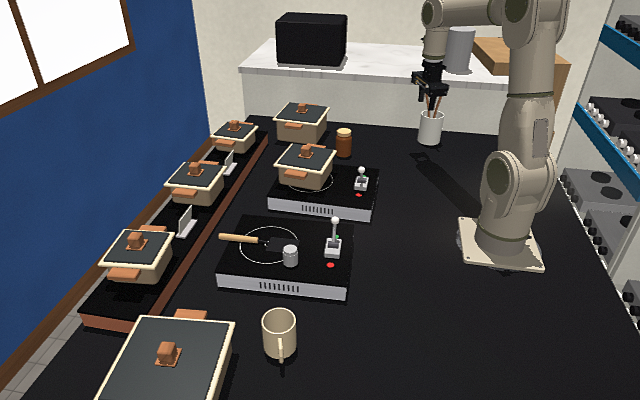

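The top picture shows hob_b on the left (red dot 248,221, green 281,219, with spatula and tin). hob_a with the pot is on the right (red 342,230, green 376,230). In the side view the fingers are over the tool cup at the upper right, clear of both hobs.

```bash
python3 - <<'E'
from h import *
import pickle
out=[]
for n,(x0,y0,w,h) in {'top':(235,190,155,60),'side':(300,150,90,130)}.items():
    c=pickle.load(open(n+'.pkl','rb'));im=c['image'].astype(int)
    R,G,B=im[...,0],im[...,1],im[...,2]
    for col,m in (('red',(R>140)&(G<60)&(B<80)),('green',(G>110)&(R<90)&(B<140))):
        k,_,st,ce=cv2.connectedComponentsWithStats(m.astype(np.uint8))
        for i in range(1,k):
            u,v=ce[i]
            if x0<u<x0+w and y0<v<y0+h and st[i,4]>2: print(n,col,ce[i].round(1),st[i,4],world(c,u,v,.061).round(4))
    f=5 if n=='top' else 4
    cr=c['image'][y0:y0+h,x0:x0+w,::-1]
    out.append(cv2.resize(cr,None,fx=f,fy=f,interpolation=cv2.INTER_CUBIC))
cv2.imwrite('pics/ct.png',out[0]);cv2.imwrite('pics/cs.png',out[1])
E
```

```text
top red [247.2 220.5] 28 [0.5001 0.2699 0.061 ]
top red [344.  229.5] 4 [ 0.4579 -0.1083  0.061 ]
top green [279.7 218.6] 29 [0.5052 0.143  0.061 ]
top green [375.2 229.3] 35 [ 0.4566 -0.231   0.061 ]
side green [364.  175.5] 4 [ 0.4514 -0.2408  0.061 ]
side green [336.7 236. ] 7 [0.4978 0.1364 0.061 ]
```

View pics/ct.png

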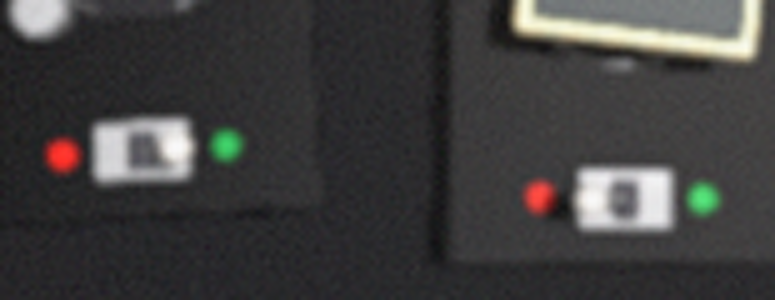

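View pics/cs.png

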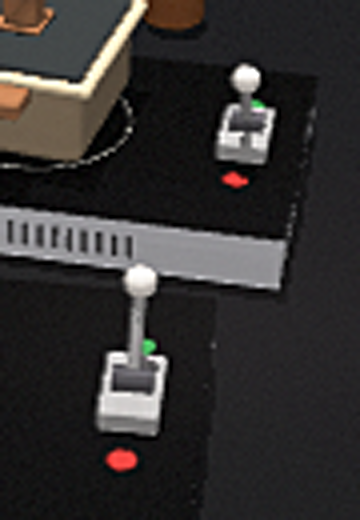

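The balls sit as expected: lever_b leans to green at about (0.504, 0.173) and lever_a leans to red at about (0.457, -0.134). The yaws are small. I'll lift clear of the cup first, then close the fingers on the way.

{"method": "step_arm", "body": {
  "delta_pos": [
    [0, 0, 1],
    [0, 0, 1],
    [0.8, 0.9, 0],
    [0.8, 0.9, 0],
    [0.8, 0.9, 0],
    [0.8, 0.9, 0],
    [0.8, 0.9, 0],
    [0.8, 0.9, 0],
    [0.8, 0.9, 0],
    [0.8, 0.9, 0],
    [0.8, 0.9, 0],
    [0.8, 0.9, 0]
  ],
  "turn": [0, 0, -0.34, -0.34, -0.34, -0.34, -0.34, -0.34, -0.34, -0.34, -0.34, -0.34]
}}

```text
time: 1.3
ee_pos: [0.4467, -0.3484, 0.2723]
eef_rot: [1.0, -0.002, -0.0, -0.0]
ft_force: [-0.1, -0.5, -0.6]
width: 0.0874
grip_force: 0.0
```

{"method": "step_arm", "body": {
  "delta_pos": [
    [0.1, 0.9, 0],
    [0.1, 0.9, 0],
    [0.1, 0.9, 0],
    [0.1, 0.9, 0],
    [0.1, 0.9, 0],
    [0.1, 0.9, 0],
    [0.1, 0.9, 0],
    [0.1, 0.9, 0],
    [0.1, 0.9, 0],
    [0.1, 0.9, 0]
  ],
  "turn": [0, 0, 0, 0, 0, 0, 0, 0, 0, 0],
  "grip": 1,
  "newtons": 5
}}

```text
time: 2.3
ee_pos: [0.471, -0.1235, 0.2723]
eef_rot: [1.0, -0.002, -0.0, -0.0]
ft_force: [0.4, 0.4, -0.5]
width: 0.015
grip_force: 0.0
```

{"method": "step_arm", "body": {
  "delta_pos": [
    [0.12, 0.9, 0],
    [0.12, 0.9, 0],
    [0.12, 0.9, 0],
    [0.12, 0.9, 0],
    [0.12, 0.9, 0],
    [0.12, 0.9, 0],
    [0.12, 0.9, 0],
    [0.12, 0.9, 0],
    [0.12, 0.9, 0],
    [0.12, 0.9, 0],
    [0, 0, 0]
  ],
  "turn": [0, 0, 0, 0, 0, 0, 0, 0, 0, 0, 0]
}}

```text
time: 3.4
ee_pos: [0.5007, 0.1038, 0.2723]
eef_rot: [1.0, 0.001, -0.0, -0.001]
ft_force: [-0.2, 0.7, 0.2]
width: 0.0001
grip_force: 0.0
```

```bash
python3 - <<'E'
from h import *
c=camera('wrist');save(c,'w1')
s=read_state();print(s['time'],s['ee_pos'],s['eef_rot'],s['width'],s['joint_positions'])
V=c['view']
for n,p in {'ballb':(.504,.173,.143),'pivb':(.503,.2065,.082),'redb':(.500,.27,.06),'greenb':(.505,.143,.06)}.items():
    q=V@np.r_[p,1];K=c['mtx'];print(n,(K[0,0]*q[0]/-q[2]+K[0,2]).round(1),(K[1,1]*-q[1]/-q[2]+K[1,2]).round(1))
E
```

```text
3.45 [0.50082939 0.10179653 0.27224019] [ 9.99999897e-01 -1.98919709e-04 -3.81797319e-04 -1.40623746e-04] 0.00013793279337332787 [ 0.29847197  0.10040893 -0.62480564  1.65155561  0.05892489  1.40941508
 -1.90465005]
ballb 254.1 188.0
pivb 238.2 177.7
redb 194.6 176.7
greenb 291.4 173.1
```

View pics/w1.png

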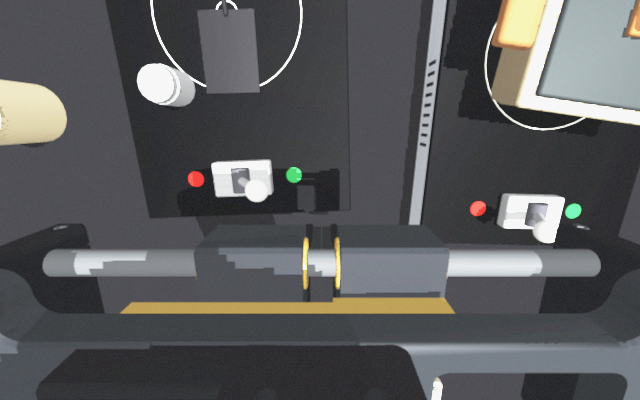

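The wrist picture shows ball_b at (257,190), within 3 px of prediction. lever_a's ball is at (545,232), so I'll check which state that means.

```bash
python3 - <<'E'
from h import *
c=camera('wrist')
V=c['view']
for n,p in {'off':(.457,-.134,.143),'on':(.457,-.201,.143),'reda':(.4575,-.104,.06),'greena':(.457,-.231,.06)}.items():
    q=V@np.r_[p,1];K=c['mtx'];print(n,(K[0,0]*q[0]/-q[2]+K[0,2]).round(1),(K[1,1]*-q[1]/-q[2]+K[1,2]).round(1))
E
```

```text
off 541.6 231.1
on 604.4 231.1
reda 474.2 208.2
greena 568.7 208.6
```

lever_a is still off; perspective explains its position. I'll descend beside lever_b, fingers to the right of the ball.

{"method": "step_arm", "body": {
  "delta_pos": [
    [0, 0, -0.8],
    [0, 0, -0.8],
    [0, 0, -0.8],
    [0, 0, -0.8],
    [0, 0, -0.8],
    [0, 0, -0.8],
    [0, 0, -0.8],
    [0, 0, 0]
  ],
  "turn": [0, 0, 0, 0, 0, 0, 0, 0]
}}

```text
time: 4.3
ee_pos: [0.4996, 0.0986, 0.1302]
eef_rot: [1.0, -0.002, -0.002, 0.001]
ft_force: [-0.9, -0.8, 0.1]
width: 0.0004
grip_force: 0.0
```

{"method": "step_arm", "body": {
  "delta_pos": [
    [0, 0.3, 0],
    [0, 0.3, 0],
    [0, 0.3, 0],
    [0, 0.3, 0],
    [0, 0.2, 0],
    [0, 0.2, 0],
    [0, 0.2, 0],
    [0, 0.2, 0]
  ],
  "turn": [0, 0, 0, 0, 0, 0, 0, 0]
}}

```text
time: 5.1
ee_pos: [0.5012, 0.1506, 0.1326]
eef_rot: [1.0, -0.002, -0.0, 0.0]
ft_force: [-0.6, -6.1, 5.2]
width: 0.0002
grip_force: 3.0
```

{"method": "step_arm", "body": {
  "delta_pos": [
    [0, 0.15, 0],
    [0, 0.15, 0],
    [0, 0.15, 0],
    [0, 0.15, 0],
    [0, 0.15, 0],
    [0, 0.15, 0]
  ],
  "turn": [0, 0, 0, 0, 0, 0]
}}

```text
time: 5.7
ee_pos: [0.5011, 0.1736, 0.1326]
eef_rot: [1.0, -0.001, -0.0, -0.0]
ft_force: [0.4, -1.0, 0.8]
width: 0.0002
grip_force: 0.8
```

```bash
python3 - <<'E'
from h import *
c=camera('side');cv2.imwrite('pics/s2.png',cv2.resize(c['image'][130:290,240:420,::-1],None,fx=3.5,fy=3.5,interpolation=cv2.INTER_CUBIC))
s=read_state();print(s['ee_pos'],s['ft_force'])
E
```

```text
[0.50096876 0.17441552 0.13259287] [ 0.62599027 -0.34578841  1.13314661]
```

View pics/s2.png

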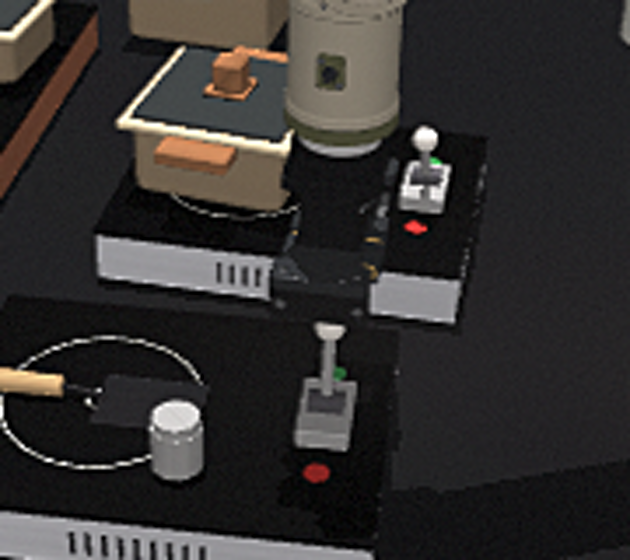

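The side picture shows lever_b about upright (ball at 330,330) against the fingers and lever_a still leaning to red (ball at 425,138). I'll keep pushing a little further.

{"method": "step_arm", "body": {
  "delta_pos": [
    [0, 0.15, 0],
    [0, 0.15, 0],
    [0, 0.15, 0],
    [0, 0.15, 0],
    [0, 0.1, 0],
    [0, 0, 0]
  ],
  "turn": [0, 0, 0, 0, 0, 0]
}}

```text
time: 6.35
ee_pos: [0.501, 0.1911, 0.1325]
eef_rot: [1.0, -0.001, -0.0, -0.0]
ft_force: [0.0, 0.4, -0.4]
width: 0.0005
grip_force: 0.0
```

{"method": "step_arm", "body": {
  "delta_pos": [
    [0, -0.5, 0],
    [0, -0.8, 0],
    [0, -0.8, 0],
    [0, -0.8, 0],
    [0, 0, 0.9],
    [0, 0, 0.9],
    [0, 0, 0.9],
    [0, 0, 0.9],
    [0, 0, 0]
  ],
  "turn": [0, 0, 0, 0, 0, 0, 0, 0, 0]
}}

```text
time: 7.25
ee_pos: [0.5025, 0.1173, 0.2255]
eef_rot: [1.0, -0.002, 0.002, -0.0]
ft_force: [0.0, 0.9, -0.7]
width: 0.0003
grip_force: 0.0
```

```bash
python3 - <<'E'
from h import *
c=camera('wrist');save(c,'w2')
V=c['view']
for n,p in {'b off':(.504,.238,.143),'b on':(.502,.171,.143),'a off':(.457,-.136,.143),'a on':(.457,-.203,.143)}.items():
    q=V@np.r_[p,1];K=c['mtx'];print(n,(K[0,0]*q[0]/-q[2]+K[0,2]).round(1),(K[1,1]*-q[1]/-q[2]+K[1,2]).round(1))
E
```

```text
b off 183.4 203.0
b on 259.9 205.0
a off 598.3 251.1
a on 671.8 250.9
```

View pics/w2.png

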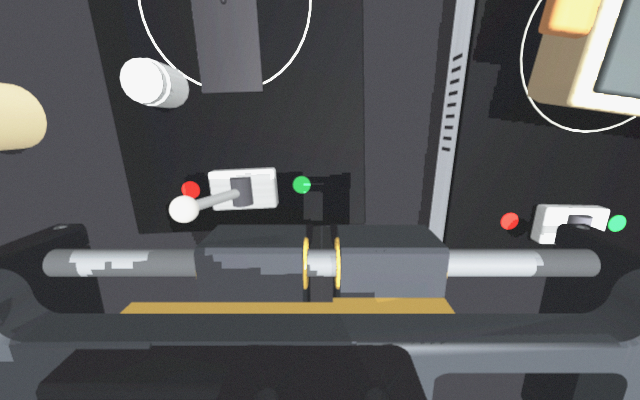

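lever_b has snapped off (ball at 183,209, as predicted for off). Now I'll go to the left of lever_a's ball.

{"method": "step_arm", "body": {
  "delta_pos": [
    [0, 0, 0.8],
    [-0.2, -0.8, 0],
    [-0.2, -0.8, 0],
    [-0.2, -0.8, 0],
    [-0.2, -0.8, 0],
    [-0.2, -0.8, 0],
    [-0.2, -0.8, 0],
    [-0.2, -0.8, 0],
    [-0.2, -0.8, 0],
    [-0.2, -0.8, 0],
    [0, -0.6, 0],
    [0, 0, 0]
  ],
  "turn": [0, 0, 0, 0, 0, 0, 0, 0, 0, 0, 0, 0]
}}

```text
time: 8.5
ee_pos: [0.4557, -0.0794, 0.2418]
eef_rot: [1.0, -0.003, -0.001, 0.0]
ft_force: [0.0, 0.0, -0.8]
width: 0.0005
grip_force: 0.0
```

{"method": "step_arm", "body": {
  "delta_pos": [
    [0, 0, -0.8],
    [0, 0, -0.8],
    [0, 0, -0.8],
    [0, 0, -0.8],
    [0, 0, -0.8],
    [0, 0, -0.5],
    [0, 0, 0]
  ],
  "turn": [0, 0, 0, 0, 0, 0, 0]
}}

```text
time: 9.2
ee_pos: [0.4552, -0.0763, 0.1285]
eef_rot: [1.0, -0.001, -0.001, -0.0]
ft_force: [-0.5, -0.6, -0.9]
width: 0.0005
grip_force: 0.0
```

{"method": "step_arm", "body": {
  "delta_pos": [
    [0, -0.3, 0],
    [0, -0.3, 0],
    [0, -0.3, 0],
    [0, -0.3, 0],
    [0, -0.15, 0],
    [0, -0.15, 0],
    [0, -0.15, 0],
    [0, -0.15, 0],
    [0, -0.15, 0],
    [0, -0.15, 0]
  ],
  "turn": [0, 0, 0, 0, 0, 0, 0, 0, 0, 0]
}}

```text
time: 10.2
ee_pos: [0.4565, -0.1294, 0.1303]
eef_rot: [1.0, -0.001, 0.0, -0.0]
ft_force: [0.2, 3.4, 3.5]
width: 0.0001
grip_force: 2.0
```

{"method": "step_arm", "body": {
  "delta_pos": [
    [0, -0.15, 0],
    [0, -0.15, 0],
    [0, -0.15, 0],
    [0, -0.15, 0],
    [0, -0.15, 0],
    [0, -0.15, 0],
    [0, -0.15, 0],
    [0, 0, 0]
  ],
  "turn": [0, 0, 0, 0, 0, 0, 0, 0]
}}

```text
time: 11.0
ee_pos: [0.456, -0.1564, 0.13]
eef_rot: [1.0, -0.002, -0.0, 0.0]
ft_force: [0.4, -0.4, -0.9]
width: 0.0008
grip_force: 0.0
```

Contact force has gone, which suggests the lever snapped. I'll retreat and check.

{"method": "step_arm", "body": {
  "delta_pos": [
    [0, 0.5, 0],
    [0, 0.8, 0],
    [0, 0.8, 0],
    [0, 0.8, 0],
    [0, 0, 0.9],
    [0, 0, 0.9],
    [0, 0, 0.9],
    [0, 0, 0.9],
    [0, 0, 0.9],
    [0, 0, 0.9],
    [0, 0, 0]
  ],
  "turn": [0, 0, 0, 0, 0, 0, 0, 0, 0, 0, 0]
}}

```text
time: 12.1
ee_pos: [0.4574, -0.0821, 0.2679]
eef_rot: [1.0, -0.001, 0.002, 0.001]
ft_force: [1.5, 0.9, -0.5]
width: 0.0001
grip_force: 0.0
```

```bash
python3 - <<'E'
from h import *
c=camera('wrist');save(c,'w3')
s=read_state();print(s['ee_pos'],s['ft_force'])
V=c['view']
for n,p in {'b off':(.504,.238,.143),'b on':(.502,.171,.143),'a off':(.457,-.136,.143),'a on':(.457,-.203,.143)}.items():
    q=V@np.r_[p,1];K=c['mtx'];print(n,(K[0,0]*q[0]/-q[2]+K[0,2]).round(1),(K[1,1]*-q[1]/-q[2]+K[1,2]).round(1))
E
```

```text
[ 0.45672189 -0.08220545  0.26612979] [ 0.79051601  0.07872852 -0.36167155]
b off -6.2 147.1
b on 62.7 149.1
a off 373.9 193.1
a on 439.7 193.0
```

View pics/w3.png

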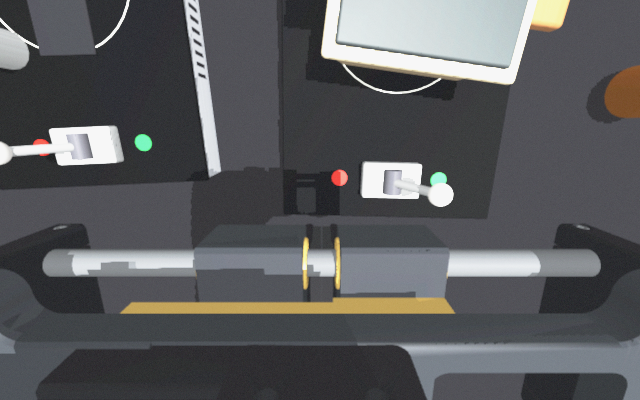

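The wrist picture shows lever_a's ball at (440,194), its on position by the green dot. lever_b's ball is at (0,153), still off by red. The pot is untouched and the gripper is clear of everything.

```bash
python3 -c "
from bench import *
print(close_job())"
```

```text
the job is handed in; nothing more can be done
None
```

I pushed hob_b's lever off first and then hob_a's lever on; the wrist camera showed both snapped over, nothing else was touched, and the job was handed in at about 12 s.

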